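# Turn and stack a sample carrier over the loaded tote

### The arm

A 6-joint arm with a two-finger parallel gripper is mounted at the origin on the work surface. World frame = base frame: x ahead of the robot, y to its left, z up, the work surface at z = 0. Lengths are in m, angles in rad, forces in N, time in s.
With the tool pointing down it reaches from about 0.375 to 0.975 m from the base axis. Payload 3.8 kg.
Tool frame: the origin (TCP) lies midway between the tips of the shut fingers; the grasp point (between the pads) lies 19 mm behind it; z points along the fingers, y is the direction in which the jaws open and shut (so a half turn about z gives the same grasp; the last joint's range is limited). The gripper opens to 85 mm and grips with 20 to 120 N. Pads are 22 mm wide; open, the fingers measure 114 mm over their backs; the gripper's body (76 mm by 85 mm) begins 54 mm behind the grasp point. The pads swing forward as they close: fully open they stand 13 mm farther back than shut.
Start: joints at [-1.293, 0.264, 1.604, -0, 1.274, -0.037], TCP at [0.209, -0.642, 0.21] pointing down, gripper open.
Joint ranges: [-2.63, 2.63], [-0.94, 2.18], [0.31, 2.57], [-1.31, 4.45], [0, 2.66], [-2.55, 2.55]. Speed limits (rad/s): [2.57, 2.57, 3.14, 3.14, 3.14, 3.14].

### API

Orientations are given as a rotation vector (axis times angle).
In Python, from workcell import bot gives the robot as it stands. The module is installed in compiled form; this text tells all that it offers.
- The arm moves only by the tool play_rows, never from a script. Its argument "series" is a list of rows, each an object with "translation": the shift along the tool's x, y, z in m, a list of three; "spin": the turn about the tool's z in units of 5 degrees (1.0 is 5 degrees). In form: [{"translation": [dx, dy, dz], "spin": spin}, ...]. A call has 1 to 5 rows; each row shifts and turns the commanded pose from where the row before left it, along the tool's axes as they then stand; what a row does not reach is not made up. A row lasts 1/10 s, in which the tool goes at most 50 mm and 8.59 degrees, less where a joint would pass 70% of its speed; a pose out of reach is approached as far as the arm can. A call is refused whole if a number of a shift passes 0.05 or a number of a turn 1, either way. A call with a gripper value outside its range is refused whole. "jaw" is the gripper's target within -1 to 1 (fully open at 1, half-way at 0, shut at -1), set as the call begins (left out, the last holds). The fingers move at their own pace and stop on an object; "force" is the grip in N (left out, the last holds). Time passes only in rows, so rows that do not move let the fingers close. It gives the time, the measured TCP pose, the force and the opening at its end, in the units of the state.
- bot.read_state(): the state, without advancing time (a new reading comes with each control period).
- bot.read_camera(name): name is "side" or "top" or "wrist"; returns the picture (480x640x3 uint8, blue, green, red); there is no depth.
- bot.get_calibration(name): a dict with "fov_y" (degrees; the focal length in pixels is half the picture's height over the tangent of half this angle, whatever the lens; pixels are square), "cx", "cy" (the principal point, pixels), "R" (3x3) and "t" (3): a world point X has camera coordinates R X + t. Camera axes: x right, y down, z forward; pixel columns grow to the right and rows downward; lengths in m; the calibration is good to about 2 mm. A picture is of the moment at which its call begins: read the wrist's pose just before it. get_calibration takes no time and is no camera call; for the wrist camera it gives the pose at the moment of the call.
- bot.finish_job(): hands the job in, once; it reports no verdict.
The state is a dict: "time": time; "q": joint angles; "joint_vel": joint speeds; "joint_torque": joint torques, N m; "tool_pos": TCP position; "tcp_rot": TCP orientation; "wrist_force": force on the tool from outside, world axes, zero at the start; "torque": the same for the moment, N m; "width": opening from 0.0 (shut) to 1.0 (fully open).
Only numpy, scipy, OpenCV 4.12 (cv2) and the standard library are available. Lean on these libraries where they do the work, as an engineer would, in place of code of your own. Each camera call takes 0.05 s, during which the arm holds its last target. There are 200 camera calls.

### The job

Lift the empty carrier straight up out of the tote it is nested in, turn it half a turn and stack it on the other tote, above the tubes. Set it gently on that tote's rails and slide it lightly along them until all four feet drop into their pockets, then leave it sitting there level. Do not lean hard on the totes, do not touch the tube rack, and leave everything else on the bench where it is.

Things in the scene. Friction and masses are not known exactly. Their poses are not given: they have to be found in the camera images.
- carrier: Grey open stack-nest carrier, 0.3 to 0.5 kg, 184 mm long (x), 100 mm wide (y), floor underside at z = 8 mm, side walls to z = 68 mm; its +x end wall is low (to 38 mm), the -x one full height. Origin: centre, at the level of the undersides of its feet. Starts nested in the donor: same axes, origin over the donor's, feet on the donor's floor, about 4 mm of side play; lifts out straight up.
- carrier_grip (a point): Centre of the carrier's grip bar, 120 mm above the carrier's origin, on the central plate (4 mm thick, along x). The bar is 90 mm long (carrier x), 16 mm wide (y), 24 mm high, and always stands above the totes' rims.
- carrier_feet (a point): Point midway between the carrier's front pair of feet, level with their undersides: carrier x = +25 mm, y = 0, z = 0. The four feet stand out sideways to y = +-62 mm (from 47 mm), each 12 mm long in x, 30 mm high; pairs are centred at carrier x = +25 mm and x = -75 mm.
- donor: Grey open tote docked immovably on the bench, in which the carrier is nested at the start. 262 mm (x) x 139 mm (y), rim at z = 100 mm, walls 4 mm, floor top at z = 4 mm, white card holder outside on its +x end. Origin: centre of its underside. Has the receiver's rails, centred (s = 0); the nested carrier's feet stand in the gaps between the rail blocks.
- receiver: A tote like the donor, docked immovably, holding the tube rack. Origin: centre of its underside, x towards its white card holder. Inner width 131 mm (3.5 mm of play each side of the feet). With the carrier turned half a turn (carrier x against receiver x) its feet fit the pockets: carrier origin then at x = s, y = 0, z = 78 mm here; on the flat rail tops it is at z = 84 mm.
- receiver_rails (a point): Point over the receiver's centre, level with its rail tops (z = 84 mm). White rails on both inner long sides, inner faces at y = +-54 mm: two blocks a side, 69 mm long, centred at x = -25 + s and +75 + s mm, each with a mid pocket 15 mm long (1.5 mm play each way), 6 mm deep. The shift s, one for all four blocks, lies in -15..+15 mm and is NOT measured; the rails do not move.
- rack: Tube rack with 15 capped tubes, 130 x 76 mm, 62 mm high, loose in the receiver; origin at the centre of its underside. Must not be touched.
- jar: small white-capped jar, 36 mm wide, 55 mm high, between the two totes; leave alone; origin at the centre of its underside
- reagent: reagent bottle, 64 mm wide, 150 mm high; leave alone; origin at the centre of its underside
- beaker: open beaker, 70 mm wide, 90 mm high; leave alone; origin at the centre of its underside
- mixer: vortex mixer, box 130 x 100 x 55 mm with a round rubber head to 75 mm; leave alone; origin at the centre of its underside
- tipbox: open clear box with dividers, 120 x 85 x 50 mm; leave alone; origin at the centre of its underside
- pipette: hand pipette lying flat, about 220 mm long, 26 mm thick; leave alone
Things that resemble listed ones, but are neither listed nor needed, are in the scene too. What is shaped like the carrier but red is not meant.

How it is judged:
By the outcome, as a careful person would: the job done as asked, in the order asked, and still so for the second after the job is handed in, with the robot touching nothing.
It also fails if it takes over 67 s, if anything falls off the work surface, if the arm or the gripper's body presses on something with over 40 N, if the wrist force passes 120 N, or if a joint passes its speed limit or range.

## Working session

There is one attempt and no reset: what is moved stays moved. The work goes in short steps, Python scripts to look and compute and a tool call to move; the robot and the scene stay as the last step left them, time stands still between calls to the robot, and variables do not carry over. Pictures are saved under pics/ and viewed, about 8 in all and at most 12, crops included, and the job is handed in when it is done.

Besides the shell and the picture viewer there is one more tool, called after "Emit:" as name(argument=value, ...), one argument or row to a line, values as JSON. play_rows: Moves the arm, as the interface text tells. Its arguments: {"type":"object","properties":{"series":{"type":"array","items":{"type":"object","properties":{"translation":{"type":"array","items":{"type":"number"}},"spin":{"type":"number"}}}},"jaw":{"type":"number"},"force":{"type":"number"}},"required":["series"]}

```bash
mkdir -p pics; python3 - <<'E'
from workcell import bot
import cv2
print(bot.read_state())
for n in("top","side"):
    cv2.imwrite(f"pics/{n}0.png",bot.read_camera(n)); print(n,bot.get_calibration(n))
E
```

```text
{'time': 0.0, 'q': array([-1.29292870e+00,  2.64745028e-01,  1.60539226e+00,  2.51180145e-06,
        1.27369179e+00, -3.69324996e-02]), 'joint_vel': array([ 4.66861693e-04,  1.13502754e-03, -8.57750807e-04,  2.32873417e-05,
        9.58287036e-04, -1.87804761e-03]), 'joint_torque': array([ 1.77821028e-03, -5.15115309e+01, -3.67314184e+01, -1.75982873e-04,
        1.31454086e-02, -1.17303782e-05]), 'tool_pos': array([ 0.20876044, -0.64108051,  0.20835769]), 'tcp_rot': array([-3.10056390e+00, -4.92098393e-01,  4.18136267e-04]), 'wrist_force': array([-0.1754324 ,  0.3618736 ,  0.19866031]), 'torque': array([ 0.02429668, -0.01270492,  0.01915639]), 'width': 1.001991355268205}
top {'fov_y': 51.24996214948217, 'cx': 317.7588445061801, 'cy': 235.62001851275036, 'R': array([[-0.00278118, -0.99998922,  0.00371858],
       [-0.98086442,  0.00200404, -0.19468173],
       [ 0.19467218, -0.00418887, -0.98085942]]), 't': array([-0.04627172,  0.56127754,  1.3564456 ])}
side {'fov_y': 56.6640231200499, 'cx': 318.6760425687915, 'cy': 239.96221752133843, 'R': array([[-0.87098665, -0.49086211, -0.02089594],
       [-0.32306858,  0.60425937, -0.72835246],
       [ 0.37014719, -0.62763445, -0.68488397]]), 't': array([0.45761286, 0.28258262, 0.99624895])}
```

View pics/top0.png

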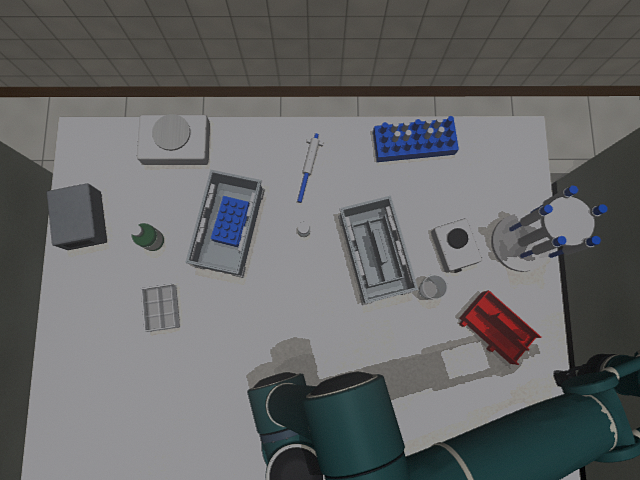

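View pics/side0.png

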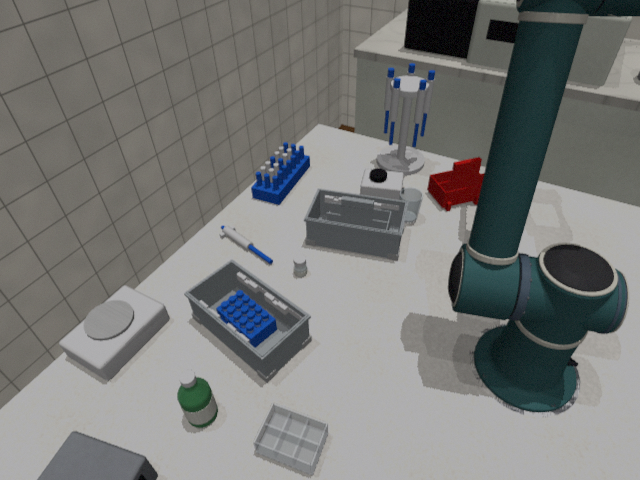

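Top view: the donor with the carrier is near (376,250) and the receiver with the rack near (227,223). Lookalikes are the red carrier at (500,327), and a second blue rack at (416,138). The grey carrier in the tote at (376,250) matches the description; I'll check it in a crop.

```bash
python3 - <<'E'
import cv2
a=cv2.imread("pics/top0.png")
cv2.imwrite("pics/c1.png",cv2.resize(a[160:312,182:420],None,fx=3.36,fy=3.36,interpolation=cv2.INTER_CUBIC))
b=cv2.imread("pics/side0.png")
cv2.imwrite("pics/c2.png",cv2.resize(b[180:380,175:425],None,fx=3,fy=3,interpolation=cv2.INTER_CUBIC))
E
```

```text
(no output)
```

View pics/c1.png

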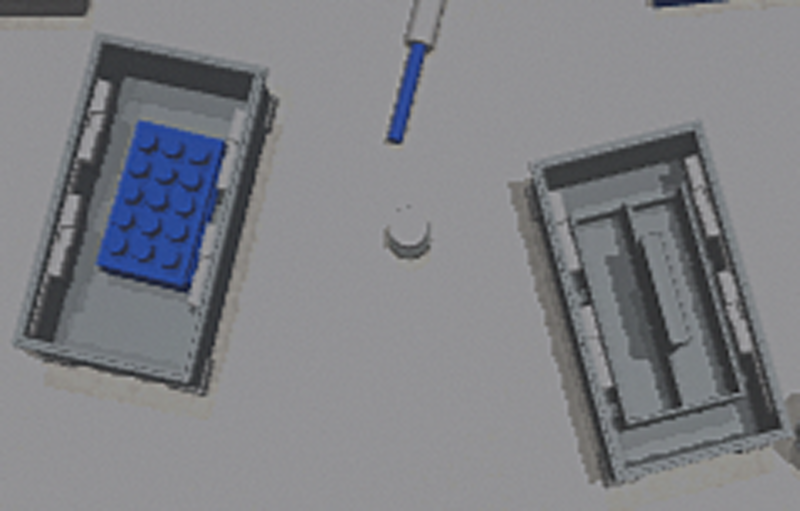

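View pics/c2.png

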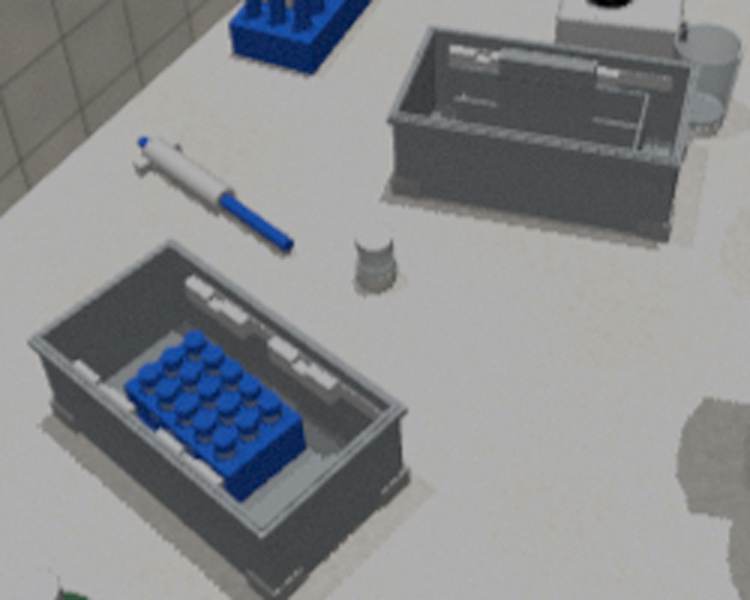

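The crop confirms it: a grey carrier with grip bar nested in the right tote, bar at crop (640..690, 235..345). Both totes' rails sit nearer the far end, so both +x ends point away from the robot, with no card holder on the near end. Next I'll fit the tote poses from the rim corners.

```bash
cat > h.py <<'E'
import numpy as np
from scipy.optimize import least_squares
from workcell import bot
def K(n):
    c=bot.get_calibration(n); c['f']=240/np.tan(np.radians(c['fov_y'])/2); return c
def proj(c,X):
    p=np.atleast_2d(X)@np.array(c['R']).T+c['t']
    return p[:,:2]/p[:,2:]*c['f']+[c['cx'],c['cy']]
def place(p,L):
    x,y,a=p; R=np.array([[np.cos(a),-np.sin(a),0],[np.sin(a),np.cos(a),0],[0,0,1]])
    return np.array(L)@R.T+[x,y,0]
def rowto(tx,ty,yaw):  # remaining tool-frame shift and spin units
    from scipy.spatial.transform import Rotation as Ro
    s=bot.read_state();R=Ro.from_rotvec(s['tcp_rot']).as_matrix()
    y0=np.arctan2(R[1,0],R[0,0])
    d=R.T@np.array([tx-s['tool_pos'][0],ty-s['tool_pos'][1],0])
    print('t',s['time'],'tcp',s['tool_pos'].round(4),'yaw',np.degrees(y0).round(2),'toolshift',d.round(4),'spin',((np.degrees(y0)-yaw)/5).round(2),'F',s['wrist_force'].round(1),'w',round(s['width'],3))
E
python3 - <<'E'
from h import *
ct,cs=K('top'),K('side')
L=[[.131,.0695,.1],[.131,-.0695,.1],[-.131,-.0695,.1],[-.131,.0695,.1]] # FL FR NR NL
T={'don':[(528,160),(703,123),(785,432),(610,482)],'rec':[(97,35),(268,68),(192,385),(15,345)]}
S={'don':[(390,120),(433,28),(692,62),(683,160)],'rec':[(30,343),(170,240),(405,408),(262,533)]}
for k in T:
    t=np.array(T[k])/3.36+[182,160]; s=np.array(S[k])/3+[175,180]
    for nm,w in (('both',(1,1)),('top',(1,0)),('side',(0,1))):
        f=lambda p:np.r_[w[0]*(proj(ct,place(p,L))-t).ravel(),w[1]*(proj(cs,place(p,L))-s).ravel()]
        r=least_squares(f,[.6,0,0]); print(k,nm,r.x[:2].round(4),np.degrees(r.x[2]).round(2),'rms',np.sqrt(np.mean(r.fun**2)).round(2))
    if k=='don':
        pass
# bar top in top view
c=ct
def ray(u,v,z):
    R=np.array(c['R']);C=-R.T@c['t'];d=R.T@np.array([(u-c['cx'])/c['f'],(v-c['cy'])/c['f'],1]);return C+d*(z-C[2])/d[2]
for u,v in((652,233),(681,347)): print(ray(u/3.36+182,v/3.36+160,.136).round(4))
rowto(.5,-.15,13)
E
```

```text
don both [ 0.5166 -0.2092] 14.12 rms 1.33
don top [ 0.517  -0.2089] 13.2 rms 0.92
don side [ 0.5162 -0.2098] 15.91 rms 0.6
rec both [0.5938 0.2109] -12.04 rms 1.29
rec top [0.5932 0.2077] -12.05 rms 0.88
rec side [0.5936 0.2135] -11.99 rms 0.53
[ 0.5619 -0.2026  0.136 ]
[ 0.4706 -0.223   0.136 ]
t 0.1 tcp [ 0.2088 -0.6411  0.2085] yaw 18.04 toolshift [ 0.429  -0.3768  0.0008] spin 1.01 F [-0.3  0.6 -0.2] w 1.002
```

Emit:
play_rows(
  series=[
    {"translation": [0.0284,-0.0209,0],"spin": 0},
    {"translation": [0.0284,-0.0209,0],"spin": 0},
    {"translation": [0.0284,-0.0209,0],"spin": 0},
    {"translation": [0.0284,-0.0209,0],"spin": 0},
    {"translation": [0.0284,-0.0209,0],"spin": 0},
  ],
  jaw=1,
)

```text
time: 0.6
tool_pos: [0.3121, -0.497, 0.2091]
tcp_rot: [-3.102, -0.492, 0.0]
wrist_force: [-0.1, -0.1, 0.6]
width: 1.004
```

Emit:
play_rows(
  series=[
    {"translation": [0.0284,-0.0209,0],"spin": 0},
    {"translation": [0.0284,-0.0209,0],"spin": 0},
    {"translation": [0.0284,-0.0209,0],"spin": 0},
    {"translation": [0.0284,-0.0209,0],"spin": 0},
    {"translation": [0.0284,-0.0209,0],"spin": 0},
  ],
)

```text
time: 1.1
tool_pos: [0.4147, -0.3537, 0.2092]
tcp_rot: [-3.102, -0.492, 0.001]
wrist_force: [0.4, -0.1, -0.3]
width: 0.993
```

Emit:
play_rows(
  series=[
    {"translation": [0.0284,-0.0209,0],"spin": 0},
    {"translation": [0.0284,-0.0209,0],"spin": 0},
    {"translation": [0.0284,-0.0209,0],"spin": 0},
    {"translation": [0.0284,-0.0209,0],"spin": 0},
    {"translation": [0.0284,-0.0209,0],"spin": 0},
  ],
)

```text
time: 1.6
tool_pos: [0.5173, -0.2104, 0.2092]
tcp_rot: [-3.102, -0.492, 0.001]
wrist_force: [0.1, -0.3, 0.4]
width: 1.002
```

Emit:
play_rows(
  series=[
    {"translation": [0,0,0],"spin": 1},
    {"translation": [0,0,0],"spin": 0},
    {"translation": [0,0,0],"spin": 0},
  ],
)

```text
time: 1.9
tool_pos: [0.5166, -0.2118, 0.2092]
tcp_rot: [-3.121, -0.36, 0.001]
wrist_force: [-1.2, -0.3, -0.6]
width: 1.003
```

```bash
python3 - <<'E'
from h import *
import cv2
rowto(.516,-.211,13)
c=K('wrist'); cv2.imwrite("pics/w1.png",bot.read_camera('wrist'))
C=place((.516,-.211,np.radians(13)),[[.045,.008,.136],[.045,-.008,.136],[-.045,-.008,.136],[-.045,.008,.136]])
print(proj(c,C).round(1)); np.savez('w1.npz',**c)
E
```

```text
t 1.9 tcp [ 0.5166 -0.2118  0.2092] yaw 13.15 toolshift [-0.0004 -0.0009  0.    ] spin 0.03 F [-1.2 -0.3 -0.6] w 1.003
[[303.1 156.8]
 [332.  156.9]
 [330.2 306. ]
 [304.  305.9]]
```

View pics/w1.png

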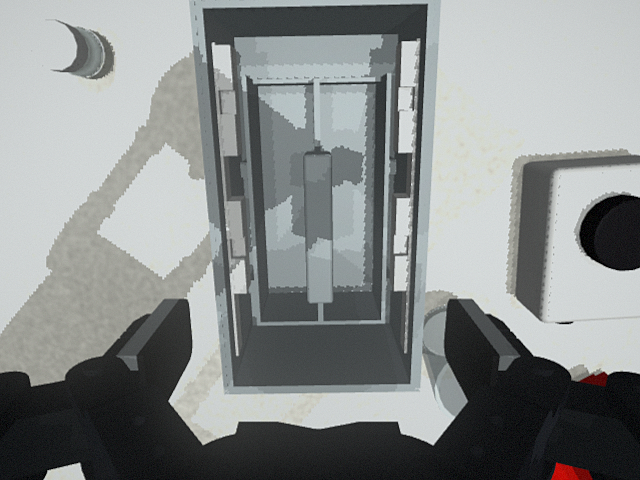

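Wrist view: bar top spans (305,152)–(331,302), within ~2 mm of prediction, leaning about 1° so yaw is ~14°. The choice is confirmed (grey carrier, feet in rail gaps). Descend, grip.

Emit:
play_rows(
  series=[
    {"translation": [0.002,-0.0005,0.021],"spin": -0.2},
    {"translation": [0,0,0.021],"spin": 0},
    {"translation": [0,0,0.021],"spin": 0},
    {"translation": [0,0,0.021],"spin": 0},
    {"translation": [0,0,0.021],"spin": 0},
  ],
)

```text
time: 2.45
tool_pos: [0.5182, -0.2118, 0.1039]
tcp_rot: [3.118, 0.383, 0.0]
wrist_force: [0.1, 0.1, -0.7]
width: 0.999
```

Emit:
play_rows(
  series=[
    {"translation": [0,0,0],"spin": 0},
    {"translation": [0,0,0],"spin": 0},
    {"translation": [0,0,0],"spin": 0},
    {"translation": [0,0,0],"spin": 0},
    {"translation": [0,0,0],"spin": 0},
  ],
  jaw=-1,
  force=50,
)

```text
time: 2.95
tool_pos: [0.5199, -0.2116, 0.1063]
tcp_rot: [3.116, 0.384, 0.004]
wrist_force: [1.3, -1.0, 0.3]
width: 0.17
```

Emit:
play_rows(
  series=[
    {"translation": [0,0,0],"spin": 0},
    {"translation": [0,0,0],"spin": 0},
    {"translation": [0,0,0],"spin": 0},
    {"translation": [0,0,0],"spin": 0},
    {"translation": [0,0,0],"spin": 0},
  ],
)

```text
time: 3.45
tool_pos: [0.5199, -0.2116, 0.1062]
tcp_rot: [3.116, 0.384, 0.003]
wrist_force: [-0.4, -0.2, 6.3]
width: 0.163
```

Emit:
play_rows(
  series=[
    {"translation": [0,0,-0.004],"spin": 0},
    {"translation": [0,0,-0.004],"spin": 0},
    {"translation": [0,0,-0.006],"spin": 0},
    {"translation": [0,0,-0.006],"spin": 0},
    {"translation": [0,0,-0.01],"spin": 0},
  ],
)

```text
time: 3.95
tool_pos: [0.5181, -0.2105, 0.1344]
tcp_rot: [-3.117, -0.384, 0.003]
wrist_force: [-0.4, 0.5, -4.0]
width: 0.166
```

Emit:
play_rows(
  series=[
    {"translation": [0,0,-0.014],"spin": 0},
    {"translation": [0,0,-0.014],"spin": 0},
    {"translation": [0,0,-0.014],"spin": 0},
    {"translation": [0,0,-0.014],"spin": 0},
    {"translation": [0,0,-0.014],"spin": 0},
  ],
)

```text
time: 4.45
tool_pos: [0.519, -0.211, 0.2063]
tcp_rot: [3.118, 0.384, 0.001]
wrist_force: [0.9, 0.0, -3.1]
width: 0.17
```

Emit:
play_rows(
  series=[
    {"translation": [0,0,-0.014],"spin": 0},
    {"translation": [0,0,-0.014],"spin": 0},
    {"translation": [0,0,-0.014],"spin": 0},
    {"translation": [0,0,-0.014],"spin": 0},
    {"translation": [0,0,0],"spin": 0},
  ],
)

```text
time: 4.95
tool_pos: [0.5203, -0.2116, 0.2638]
tcp_rot: [3.115, 0.384, 0.007]
wrist_force: [0.5, -1.2, -4.1]
width: 0.163
```

```bash
python3 - <<'E'
from h import *
import cv2
rowto(.594,.21,168)
a=bot.read_camera('wrist'); b=bot.read_camera('side')
cv2.imwrite("pics/m1.png",np.hstack([cv2.resize(a,(400,300)),cv2.resize(b[80:380,200:600],(400,300))]))
E
```

```text
t 4.95 tcp [ 0.5203 -0.2116  0.2638] yaw 14.04 toolshift [ 0.1737 -0.3911 -0.0006] spin -30.79 F [ 0.5 -1.2 -4.1] w 0.163
```

View pics/m1.png

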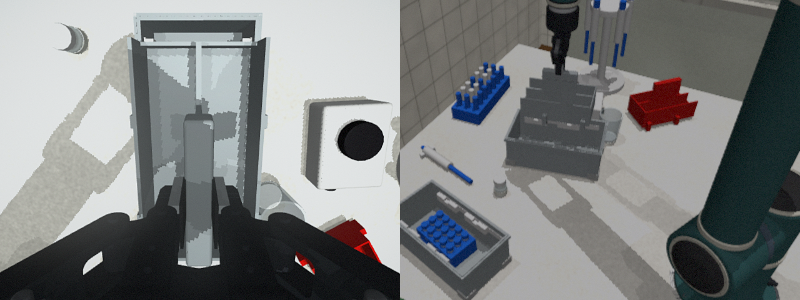

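Carrier is lifted clear and level (feet above the donor rim), weight about 4 N. On the way I'll look at the receiver from beside it with the wrist camera.

Emit:
play_rows(
  series=[
    {"translation": [0.006,-0.012,0],"spin": 0},
    {"translation": [0.0114,-0.027,0],"spin": 0},
    {"translation": [0.0114,-0.027,0],"spin": 0},
    {"translation": [0.0114,-0.027,0],"spin": 0},
    {"translation": [0.0114,-0.027,0],"spin": 0},
  ],
)

```text
time: 5.55
tool_pos: [0.5391, -0.0797, 0.2594]
tcp_rot: [-3.117, -0.384, 0.003]
wrist_force: [-0.0, -0.6, -3.8]
width: 0.166
```

Emit:
play_rows(
  series=[
    {"translation": [0.0114,-0.027,0],"spin": 0},
    {"translation": [0.0114,-0.027,0],"spin": 0},
    {"translation": [0.0114,-0.027,0],"spin": 0},
    {"translation": [0.0114,-0.027,0],"spin": 0},
    {"translation": [0.0114,-0.027,0],"spin": 0},
  ],
)

```text
time: 6.05
tool_pos: [0.5614, 0.065, 0.2593]
tcp_rot: [-3.117, -0.384, 0.004]
wrist_force: [-0.5, 0.4, -4.2]
width: 0.171
```

Emit:
play_rows(
  series=[
    {"translation": [0.006,-0.015,0],"spin": 0.2},
    {"translation": [0,0,0],"spin": 1},
    {"translation": [0,0,0],"spin": 1},
    {"translation": [0,0,0],"spin": 1},
    {"translation": [0,0,0],"spin": 1},
  ],
)

```text
time: 6.55
tool_pos: [0.5634, 0.08, 0.2592]
tcp_rot: [-3.135, 0.195, 0.004]
wrist_force: [0.1, -0.6, -2.5]
width: 0.17
```

Emit:
play_rows(
  series=[
    {"translation": [0,0,0],"spin": 1},
    {"translation": [0,0,0],"spin": 0},
    {"translation": [0,0,0],"spin": 0},
    {"translation": [0,0,0],"spin": 0},
  ],
)

```text
time: 6.95
tool_pos: [0.5642, 0.0792, 0.2601]
tcp_rot: [3.125, -0.325, -0.002]
wrist_force: [-0.1, 0.0, -4.1]
width: 0.167
```

```bash
python3 - <<'E'
from h import *
import cv2
rowto(.594,.21,168)
c=K('wrist'); a=bot.read_camera('wrist'); np.savez('w2.npz',**c)
cv2.imwrite("pics/w2.png",cv2.resize(a,(800,600),interpolation=cv2.INTER_CUBIC))
L=[[.131,.0695,.1],[.131,-.0695,.1],[-.131,-.0695,.1],[-.131,.0695,.1]]
print(proj(c,place((.594,.2105,np.radians(-12)),L)).round(1))
E
```

```text
t 6.95 tcp [0.5642 0.0792 0.2601] yaw -11.87 toolshift [ 0.0023 -0.1342 -0.    ] spin -35.97 F [-0.1  0.  -4.1] w 0.167
[[ 25.1  15.5]
 [225.   16. ]
 [242.  351.2]
 [ 80.2 350.8]]
```

View pics/w2.png

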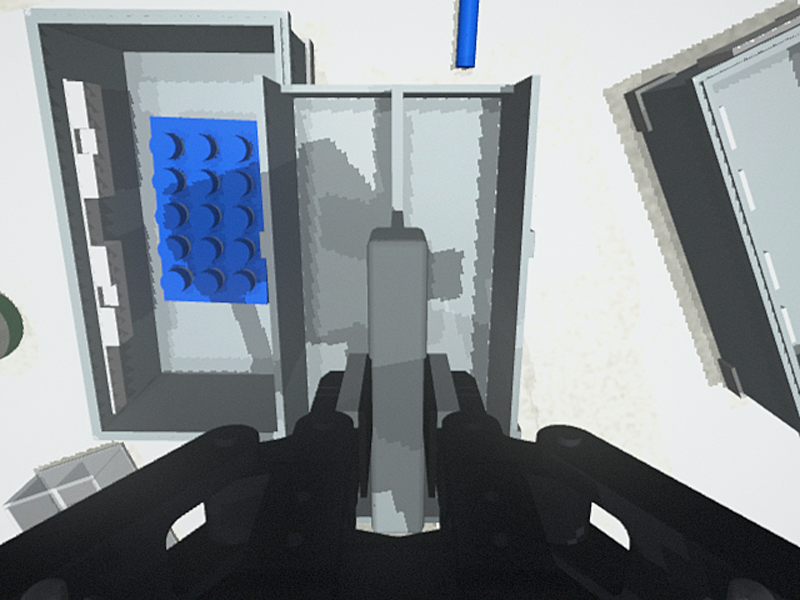

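```bash
python3 - <<'E'
import cv2
a=cv2.imread("pics/w2.png")[:450,10:310]
b=cv2.resize(cv2.rotate(a[60:440,30:160],cv2.ROTATE_90_COUNTERCLOCKWISE),None,fx=2.1,fy=2.1,interpolation=cv2.INTER_CUBIC)
cv2.imwrite("pics/c3.png",b);print(b.shape)
E
```

```text
(273, 798, 3)
```

View pics/c3.png

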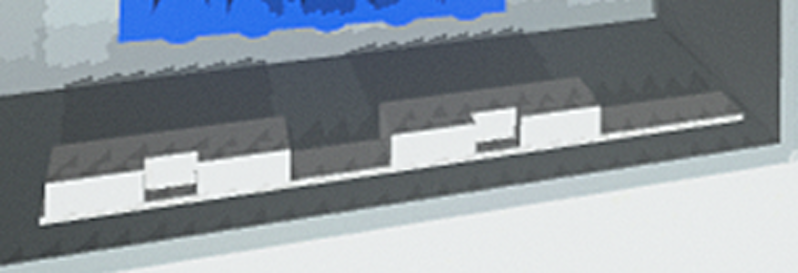

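```bash
python3 - <<'E'
from h import *
c=dict(np.load('w2.npz')); ct,cs=K('top'),K('side')
rim=[[.131,.0695,.1],[.131,-.0695,.1],[-.131,.0695,.1]]
px=np.array([(26,9),(288,12),(95,438)])/1.25
cr=np.array([(46,182),(289,150),(391,134),(600,106)],float)
rx=np.array([.1095,.0405,.0095,-.0595])
rp=np.c_[169-cr[:,1]/2.1, 60+cr[:,0]/2.1]/1.25
def f(p):
    A=proj(c,place(p[:3],rim))-px
    B=proj(c,place(p[:3],np.c_[rx+p[3],0*rx+.054,0*rx+.084]))-rp
    return np.r_[A.ravel(),B.ravel()]
r=least_squares(f,[.594,.21,-.2,0]); print(r.x[:2].round(4),np.degrees(r.x[2]).round(2),'s',(r.x[3]*1e3).round(1)); print(r.fun.reshape(-1,2).round(1))
# camera bias: donor in w1
w=dict(np.load('w1.npz')); L=[[.131,.0695,.1],[.131,-.0695,.1],[-.131,-.0695,.1],[-.131,.0695,.1]]
q=np.array([(192,0),(440,0),(420,388),(225,392)],float)
g=lambda p:(proj(w,place(p,L))-q).ravel()
r=least_squares(g,[.517,-.21,.2]);print('donor w1',r.x,np.degrees(r.x[2]),r.fun.round(1))
# own carrier far wall / bar in w2 : bar top edge corners z=TCP+.03
bt=.2601+.030-.0
pb=np.array([(370,240),(427,240)])/1.25
def ray(c,u,v,z):
    R=np.array(c['R']);C=-R.T@c['t'];d=R.T@np.array([(u-c['cx'])/c['f'],(v-c['cy'])/c['f'],1]);return C+d*(z-C[2])/d[2]
B=np.mean([ray(c,*u,bt) for u in pb],0); a=np.radians(-11.87)
d=B[:2]-[.5642,.0792]; print('bar far end in tool: fwd',d@[np.cos(a),np.sin(a)],'right',d@[np.sin(a),-np.cos(a)])
E
```

```text
[0.598  0.2111] -12.65 s -13.7
[[ 3.1  1. ]
 [-5.6  1.7]
 [ 0.  -4.4]
 [ 0.9 -0.1]
 [ 1.2  0.2]
 [ 0.3 -0.2]
 [ 0.3 -0.4]]
donor w1 [ 0.51723113 -0.21206507  0.24467312] 14.018737337536347 [ 4.9  1.6 -3.9 -2.3 -4.8  0.7  3.7 -1. ]
bar far end in tool: fwd 0.042777988344339754 right 7.233310313017026e-05
```

```bash
python3 - <<'E'
from h import *
c=dict(np.load('w2.npz')); ct,cs=K('top'),K('side')
px=np.array([(26,9),(288,12),(95,438)])/1.25
cr=np.array([(46,182),(289,150),(391,134),(600,106)],float)
rx=np.array([.1095,.0405,.0095,-.0595])
rp=np.c_[169-cr[:,1]/2.1, 60+cr[:,0]/2.1]/1.25
t=np.array([(97,35),(268,68),(192,385),(15,345)])/3.36+[182,160]
s=np.array([(30,343),(170,240),(405,408),(262,533)])/3+[175,180]
def rim(e): return np.array([[.131+e,.0695+e,.1],[.131+e,-.0695-e,.1],[-.131-e,-.0695-e,.1],[-.131-e,.0695+e,.1]])
def f(p,w):
    Q=place(p[:3],rim(p[4]))
    A=proj(c,Q)[[0,1,3]]-px
    B=proj(c,place(p[:3],np.c_[rx+p[3],0*rx+.054,0*rx+.084]))-rp
    return np.r_[A.ravel(),B.ravel(),w*2*(proj(ct,Q)-t).ravel(),w*(proj(cs,Q)-s).ravel()]
for w in(0,1):
    r=least_squares(f,[.594,.21,-.2,0,0],args=(w,)); p=r.x
    print(p[:2].round(4),np.degrees(p[2]).round(2),'s,e mm',(p[3:]*1e3).round(1),'target',place(p[:3],[[p[3],0,0]]).round(4)); print(r.fun.reshape(-1,2).round(1).tolist())
# top-image rail ends (left rail, inner top edge): far end, near end
def ray(c,u,v,z):
    R=np.array(c['R']);C=-R.T@c['t'];d=R.T@np.array([(u-c['cx'])/c['f'],(v-c['cy'])/c['f'],1]);return C+d*(z-C[2])/d[2]
for n,(u,v) in {'Lfar':(110,82),'Lnear':(60,277),'Rfar':(235,112),'Rnear':(192,303)}.items(): 
    d=ray(ct,u/3.36+182,v/3.36+160,.084)[:2]-p[:2]; a=p[2]; print(n,d@[np.cos(a),np.sin(a)],d@[-np.sin(a),np.cos(a)])
E
```

```text
[0.5962 0.2112] -12.56 s,e mm [-11.8   2.6] target [[0.5847 0.2138 0.    ]]
[[-0.6, -0.1], [-1.8, 0.3], [-1.6, 0.2], [1.2, -0.2], [1.6, 0.1], [0.7, -0.2], [0.8, -0.4], [-0.0, -0.0], [-0.0, -0.0], [-0.0, -0.0], [-0.0, -0.0], [-0.0, -0.0], [0.0, -0.0], [-0.0, -0.0], [-0.0, 0.0]]
[0.5954 0.2107] -12.32 s,e mm [-10.8   3. ] target [[0.5849 0.213  0.    ]]
[[-0.8, 0.8], [-1.0, 0.3], [-0.4, 1.6], [1.5, -0.3], [2.3, 0.0], [1.5, -0.3], [1.9, -0.5], [-1.0, -1.8], [-2.1, -0.5], [-3.2, -2.3], [-2.2, -1.0], [-0.5, -1.9], [0.4, -1.2], [0.4, -1.1], [0.3, 0.6]]
Lfar 0.09852956056827276 0.05396564760270742
Lnear -0.07125751662144975 0.052435592463638186
Rfar 0.09535241741809938 -0.0545854703670701
Rnear -0.06938928746250445 -0.058404179841069395
```

Fits agree: the receiver's rim has a ~3 mm flange, and the carrier origin should end near (0.585, 0.2135) at yaw about 167.6°, s ≈ -11 mm. Half turn here, well clear.

Emit:
play_rows(
  series=[
    {"translation": [0,0,0],"spin": -0.4},
    {"translation": [0,0,0],"spin": -0.8},
    {"translation": [0,0,0],"spin": -1},
    {"translation": [0,0,0],"spin": -1},
    {"translation": [0,0,0],"spin": -1},
  ],
)

```text
time: 7.5
tool_pos: [0.5645, 0.0789, 0.2606]
tcp_rot: [-3.131, -0.254, 0.0]
wrist_force: [-0.4, -0.0, -4.0]
width: 0.163
```

Emit:
play_rows(
  series=[
    {"translation": [0,0,0],"spin": -1},
    {"translation": [0,0,0],"spin": -1},
    {"translation": [0,0,0],"spin": -1},
    {"translation": [0,0,0],"spin": -1},
    {"translation": [0,0,0],"spin": -1},
  ],
)

```text
time: 8.0
tool_pos: [0.5645, 0.0789, 0.2606]
tcp_rot: [-3.002, -0.926, 0.0]
wrist_force: [0.6, 0.1, -3.6]
width: 0.165
```

Emit:
play_rows(
  series=[
    {"translation": [0,0,0],"spin": -1},
    {"translation": [0,0,0],"spin": -1},
    {"translation": [0,0,0],"spin": -1},
    {"translation": [0,0,0],"spin": -1},
    {"translation": [0,0,0],"spin": -1},
  ],
)

```text
time: 8.5
tool_pos: [0.5645, 0.0789, 0.2606]
tcp_rot: [-2.73, -1.554, 0.0]
wrist_force: [-0.8, -0.6, -3.5]
width: 0.169
```

Emit:
play_rows(
  series=[
    {"translation": [0,0,0],"spin": -1},
    {"translation": [0,0,0],"spin": -1},
    {"translation": [0,0,0],"spin": -1},
    {"translation": [0,0,0],"spin": -1},
    {"translation": [0,0,0],"spin": -1},
  ],
)

```text
time: 9.0
tool_pos: [0.5645, 0.0789, 0.2607]
tcp_rot: [-2.329, -2.108, 0.0]
wrist_force: [-0.7, 0.0, -3.0]
width: 0.166
```

Emit:
play_rows(
  series=[
    {"translation": [0,0,0],"spin": -1},
    {"translation": [0,0,0],"spin": -1},
    {"translation": [0,0,0],"spin": -1},
    {"translation": [0,0,0],"spin": -1},
    {"translation": [0,0,0],"spin": -1},
  ],
)

```text
time: 9.5
tool_pos: [0.5644, 0.0789, 0.2606]
tcp_rot: [-1.818, -2.562, -0.0]
wrist_force: [-0.1, -0.4, -4.0]
width: 0.167
```

Emit:
play_rows(
  series=[
    {"translation": [0,0,0],"spin": -1},
    {"translation": [0,0,0],"spin": -1},
    {"translation": [0,0,0],"spin": -1},
    {"translation": [0,0,0],"spin": -1},
    {"translation": [0,0,0],"spin": -1},
  ],
)

```text
time: 10.0
tool_pos: [0.5644, 0.0789, 0.2606]
tcp_rot: [-1.22, -2.895, 0.0]
wrist_force: [-0.4, 0.4, -4.1]
width: 0.165
```

Emit:
play_rows(
  series=[
    {"translation": [0,0,0],"spin": -1},
    {"translation": [0,0,0],"spin": -1},
    {"translation": [0,0,0],"spin": -1},
    {"translation": [0,0,0],"spin": -1},
    {"translation": [0,0,0],"spin": -1},
  ],
)

```text
time: 10.5
tool_pos: [0.5644, 0.0789, 0.2606]
tcp_rot: [-0.565, -3.09, -0.0]
wrist_force: [0.3, 0.0, -3.8]
width: 0.166
```

Emit:
play_rows(
  series=[
    {"translation": [0,0,0],"spin": -1},
    {"translation": [0,0,0],"spin": -0.7},
    {"translation": [0,0,0],"spin": 0},
    {"translation": [0,0,0],"spin": 0},
  ],
)

```text
time: 10.9
tool_pos: [0.5645, 0.0788, 0.2606]
tcp_rot: [-0.343, -3.123, -0.0]
wrist_force: [-0.5, 0.4, -3.8]
width: 0.164
```

```bash
python3 -c "
from h import *
rowto(.5887,.2126,167.6)"
```

```text
t 10.9 tcp [0.5645 0.0788 0.2606] yaw 167.46 toolshift [ 0.0054  0.1359 -0.    ] spin -0.03 F [-0.5  0.4 -3.8] w 0.164
```

Emit:
play_rows(
  series=[
    {"translation": [0.0011,0.02,0],"spin": 0},
    {"translation": [0.0011,0.032,0],"spin": 0},
    {"translation": [0.0011,0.032,0],"spin": 0},
    {"translation": [0.0011,0.032,0],"spin": 0},
    {"translation": [0.0011,0.02,0],"spin": 0},
  ],
)

```text
time: 11.4
tool_pos: [0.5887, 0.215, 0.2606]
tcp_rot: [-0.341, -3.123, -0.001]
wrist_force: [0.3, -0.9, -2.7]
width: 0.166
```

Emit:
play_rows(
  series=[
    {"translation": [0,0,0.015],"spin": 0},
    {"translation": [0,0,0.015],"spin": 0},
    {"translation": [0,0,0.014],"spin": 0},
    {"translation": [0,0,0],"spin": 0},
    {"translation": [0,0,0],"spin": 0},
  ],
)

```text
time: 11.9
tool_pos: [0.5879, 0.2117, 0.2155]
tcp_rot: [-0.343, -3.121, 0.002]
wrist_force: [-0.7, -0.0, -4.2]
width: 0.164
```

```bash
python3 - <<'E'
from h import *
import cv2
rowto(.5887,.2126,167.6)
c=K('wrist'); a=bot.read_camera('wrist'); np.savez('w3.npz',**c)
cv2.imwrite("pics/w3.png",cv2.resize(a,(800,600),interpolation=cv2.INTER_CUBIC))
cv2.imwrite("pics/s3.png",bot.read_camera('side'));cv2.imwrite("pics/t3.png",bot.read_camera('top'))
E
```

```text
t 11.9 tcp [0.5879 0.2117 0.2155] yaw 167.47 toolshift [-0.0006  0.001  -0.    ] spin -0.03 F [-0.7 -0.  -4.2] w 0.164
```

View pics/w3.png

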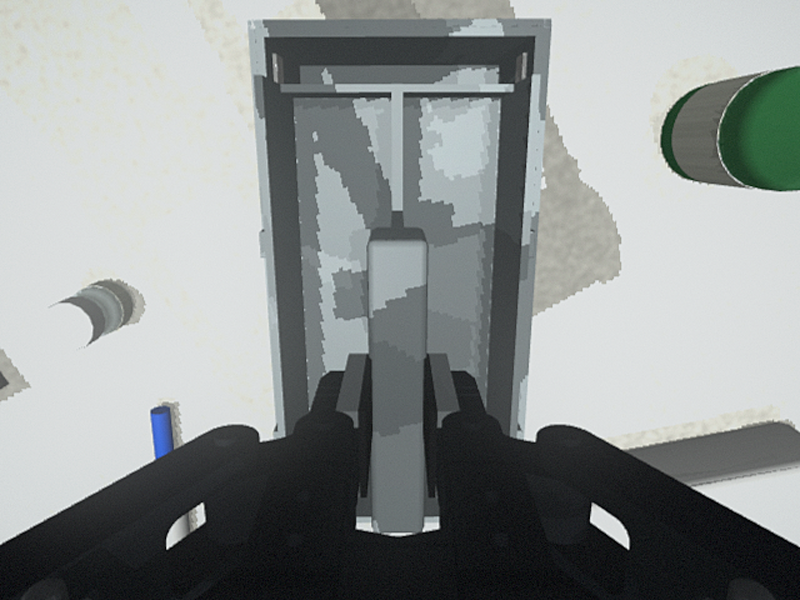

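Carrier is centred in the tote: rim centre column 399.5, bar 398, end wall 397, so the lateral error is ≤1 mm, and yaw is aligned. Lower gently to first contact.

Emit:
play_rows(
  series=[
    {"translation": [0,0.001,0.008],"spin": 0},
    {"translation": [0,0,0.008],"spin": 0},
    {"translation": [0,0,0.006],"spin": 0},
    {"translation": [0,0,0.002],"spin": 0},
    {"translation": [0,0,0],"spin": 0},
  ],
)

```text
time: 12.55
tool_pos: [0.5881, 0.2137, 0.1917]
tcp_rot: [-0.341, -3.121, 0.001]
wrist_force: [-0.1, -0.3, -3.6]
width: 0.163
```

Emit:
play_rows(
  series=[
    {"translation": [0,0,0.001],"spin": 0},
    {"translation": [0,0,0.001],"spin": 0},
    {"translation": [0,0,0.001],"spin": 0},
    {"translation": [0,0,0],"spin": 0},
  ],
)

```text
time: 12.95
tool_pos: [0.5887, 0.2138, 0.1897]
tcp_rot: [0.341, 3.123, 0.0]
wrist_force: [0.1, -0.3, -4.0]
width: 0.166
```

```bash
python3 -c "
from h import *
rowto(.5887,.2126,167.6);print(bot.read_state()['torque'])"
```

```text
t 12.95 tcp [0.5887 0.2138 0.1897] yaw 167.54 toolshift [-0.0002 -0.0012 -0.    ] spin -0.01 F [ 0.1 -0.3 -4. ] w 0.166
[-0.0343707  -0.00153797 -0.03803318]
```

Emit:
play_rows(
  series=[
    {"translation": [0,0,0.001],"spin": 0},
    {"translation": [0,0,0.001],"spin": 0},
    {"translation": [0,0,0],"spin": 0},
  ],
)

```text
time: 13.25
tool_pos: [0.5886, 0.2137, 0.1874]
tcp_rot: [-0.341, -3.123, 0.0]
wrist_force: [0.7, 0.1, -4.6]
width: 0.168
```

Emit:
play_rows(
  series=[
    {"translation": [0,0,0.001],"spin": 0},
    {"translation": [0,0,0],"spin": 0},
    {"translation": [0,0,0],"spin": 0},
  ],
)

```text
time: 13.55
tool_pos: [0.5887, 0.2138, 0.1866]
tcp_rot: [-0.341, -3.123, 0.0]
wrist_force: [0.4, 1.2, -2.6]
width: 0.167
```

Emit:
play_rows(
  series=[
    {"translation": [0,0,0.001],"spin": 0},
    {"translation": [0,0,0],"spin": 0},
    {"translation": [0,0,0],"spin": 0},
  ],
)

```text
time: 13.85
tool_pos: [0.5889, 0.2138, 0.1863]
tcp_rot: [0.341, 3.123, 0.0]
wrist_force: [-2.1, -0.3, 0.1]
width: 0.172
```

Contact at TCP z ≈ 0.1865, where the rail tops are expected. Slight press, then slide along tool +x.

Emit:
play_rows(
  series=[
    {"translation": [0,0,0.001],"spin": 0},
    {"translation": [0.001,0,0],"spin": 0},
    {"translation": [0.001,0,0],"spin": 0},
    {"translation": [0,0,0],"spin": 0},
  ],
)

```text
time: 14.25
tool_pos: [0.5882, 0.2141, 0.1862]
tcp_rot: [0.341, 3.119, 0.001]
wrist_force: [1.0, -2.7, 5.1]
width: 0.16
```

Emit:
play_rows(
  series=[
    {"translation": [0.001,0,0],"spin": 0},
    {"translation": [0.001,0,0],"spin": 0},
    {"translation": [0,0,0],"spin": 0},
  ],
)

```text
time: 14.55
tool_pos: [0.5868, 0.2144, 0.1864]
tcp_rot: [0.34, 3.118, 0.001]
wrist_force: [2.0, -2.9, 5.1]
width: 0.166
```

Emit:
play_rows(
  series=[
    {"translation": [0.001,0,0],"spin": 0},
    {"translation": [0,0,0],"spin": 0},
  ],
)

```text
time: 14.75
tool_pos: [0.5861, 0.2146, 0.1865]
tcp_rot: [0.34, 3.118, 0.001]
wrist_force: [2.1, -2.9, 4.3]
width: 0.167
```

Emit:
play_rows(
  series=[
    {"translation": [0.001,0,0],"spin": 0},
    {"translation": [0,0,0],"spin": 0},
  ],
)

```text
time: 14.95
tool_pos: [0.5854, 0.2148, 0.1866]
tcp_rot: [0.34, 3.117, 0.001]
wrist_force: [2.5, -3.6, 5.6]
width: 0.166
```

Emit:
play_rows(
  series=[
    {"translation": [0.001,0,0],"spin": 0},
    {"translation": [0,0,0],"spin": 0},
  ],
)

```text
time: 15.15
tool_pos: [0.5847, 0.215, 0.1867]
tcp_rot: [0.34, 3.117, 0.001]
wrist_force: [2.7, -3.6, 5.0]
width: 0.167
```

Emit:
play_rows(
  series=[
    {"translation": [0.001,0,0],"spin": 0},
    {"translation": [0,0,0],"spin": 0},
  ],
)

```text
time: 15.35
tool_pos: [0.5838, 0.2153, 0.1867]
tcp_rot: [0.34, 3.116, 0.002]
wrist_force: [3.7, -2.8, 6.0]
width: 0.172
```

Emit:
play_rows(
  series=[
    {"translation": [0.001,0,0],"spin": 0},
    {"translation": [0,0,0],"spin": 0},
  ],
)

```text
time: 15.55
tool_pos: [0.5829, 0.2155, 0.1868]
tcp_rot: [0.34, 3.116, 0.002]
wrist_force: [4.1, -2.0, 5.8]
width: 0.169
```

Emit:
play_rows(
  series=[
    {"translation": [0.001,0,0],"spin": 0},
    {"translation": [0,0,0],"spin": 0},
  ],
)

```text
time: 15.75
tool_pos: [0.58, 0.2163, 0.1852]
tcp_rot: [0.341, 3.121, 0.002]
wrist_force: [1.1, -0.6, -2.6]
width: 0.167
```

Emit:
play_rows(
  series=[
    {"translation": [0.001,0,0],"spin": 0},
    {"translation": [0,0,0],"spin": 0},
  ],
)

```text
time: 15.95
tool_pos: [0.5777, 0.2163, 0.1836]
tcp_rot: [-0.341, -3.122, 0.0]
wrist_force: [3.7, -1.0, -3.1]
width: 0.17
```

```bash
python3 - <<'E'
from h import *
import cv2
rowto(.5828,.2139,167.6);print(bot.read_state()['torque'])
a=bot.read_camera('wrist'); b=bot.read_camera('side')
cv2.imwrite("pics/m2.png",np.hstack([cv2.resize(a,(400,300)),cv2.resize(b[250:400,165:365],(400,300),interpolation=cv2.INTER_CUBIC)]))
E
```

```text
t 15.95 tcp [0.5777 0.2163 0.1836] yaw 167.53 toolshift [-0.0055 -0.0012 -0.    ] spin -0.01 F [ 3.7 -1.  -3.1] w 0.17
[-0.11109609 -0.92896999 -0.06564909]
```

The feet dropped at TCP x ≈ 0.579: z fell and the load came back onto the tool. Ease back 1 mm and lower to the pocket bottom.

Emit:
play_rows(
  series=[
    {"translation": [-0.001,0,0],"spin": 0},
    {"translation": [0,0,0.001],"spin": 0},
    {"translation": [0,0,0],"spin": 0},
  ],
)

```text
time: 16.35
tool_pos: [0.5786, 0.2159, 0.1832]
tcp_rot: [-0.341, -3.122, 0.0]
wrist_force: [2.0, 0.2, -4.9]
width: 0.168
```

Emit:
play_rows(
  series=[
    {"translation": [0,0,0.001],"spin": 0},
    {"translation": [0,0,0],"spin": 0},
    {"translation": [0,0,0],"spin": 0},
  ],
)

```text
time: 16.65
tool_pos: [0.5788, 0.2159, 0.1826]
tcp_rot: [-0.341, -3.123, 0.0]
wrist_force: [2.1, -0.5, -2.9]
width: 0.168
```

Emit:
play_rows(
  series=[
    {"translation": [0,0,0.001],"spin": 0},
    {"translation": [0,0,0],"spin": 0},
    {"translation": [0,0,0],"spin": 0},
  ],
)

```text
time: 16.95
tool_pos: [0.5789, 0.2159, 0.1817]
tcp_rot: [-0.341, -3.123, 0.0]
wrist_force: [2.4, -0.8, -2.2]
width: 0.168
```

Emit:
play_rows(
  series=[
    {"translation": [-0.0007,0,0.001],"spin": 0},
    {"translation": [0,0,0],"spin": 0},
    {"translation": [0,0,0],"spin": 0},
  ],
)

```text
time: 17.25
tool_pos: [0.5799, 0.2159, 0.1811]
tcp_rot: [0.341, 3.123, 0.001]
wrist_force: [3.0, -0.5, -1.1]
width: 0.164
```

Emit:
play_rows(
  series=[
    {"translation": [0,0,0.001],"spin": 0},
    {"translation": [0,0,0],"spin": 0},
    {"translation": [0,0,0],"spin": 0},
  ],
)

```text
time: 17.55
tool_pos: [0.5804, 0.2159, 0.1809]
tcp_rot: [0.341, 3.121, 0.001]
wrist_force: [1.6, -1.0, 5.0]
width: 0.165
```

```bash
python3 - <<'E'
from h import *
import cv2
rowto(.5828,.2139,167.6)
a=bot.read_camera('wrist'); b=bot.read_camera('side')
cv2.imwrite("pics/m3.png",np.hstack([cv2.resize(a,(400,300)),cv2.resize(b[240:390,175:375],(400,300),interpolation=cv2.INTER_CUBIC)]))
E
```

```text
t 17.55 tcp [0.5804 0.2159 0.1809] yaw 167.54 toolshift [-0.0027 -0.0014  0.    ] spin -0.01 F [ 1.6 -1.   5. ] w 0.165
```

View pics/m3.png

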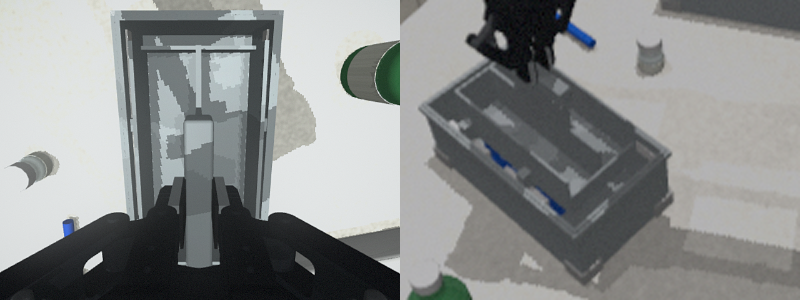

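The carrier sits ~5.5–6 mm below rail-contact height, level and inside the rim (wrist half: end wall symmetric; side half: walls parallel to the rim). Unload, release, retreat.

Emit:
play_rows(
  series=[
    {"translation": [0,0,-0.001],"spin": 0},
    {"translation": [0,0,0],"spin": 0},
  ],
)

```text
time: 17.85
tool_pos: [0.5799, 0.216, 0.181]
tcp_rot: [0.341, 3.122, 0.001]
wrist_force: [2.6, -0.2, 4.8]
width: 0.166
```

Emit:
play_rows(
  series=[
    {"translation": [0,0,0],"spin": 0},
    {"translation": [0,0,0],"spin": 0},
    {"translation": [0,0,0],"spin": 0},
    {"translation": [0,0,0],"spin": 0},
    {"translation": [0,0,0],"spin": 0},
  ],
  jaw=0.4,
  force=20,
)

```text
time: 18.35
tool_pos: [0.5792, 0.2158, 0.1803]
tcp_rot: [-0.341, -3.122, 0.0]
wrist_force: [-0.5, -0.3, -0.2]
width: 0.704
```

Emit:
play_rows(
  series=[
    {"translation": [0,0,0],"spin": 0},
    {"translation": [0,0,0],"spin": 0},
    {"translation": [0,0,-0.01],"spin": 0},
    {"translation": [0,0,-0.015],"spin": 0},
    {"translation": [0,0,-0.02],"spin": 0},
  ],
)

```text
time: 18.85
tool_pos: [0.5794, 0.2157, 0.2266]
tcp_rot: [-0.341, -3.122, 0.0]
wrist_force: [0.1, 0.4, 0.0]
width: 0.698
```

Emit:
play_rows(
  series=[
    {"translation": [0,0,-0.025],"spin": 0},
    {"translation": [0,0,-0.025],"spin": 0},
    {"translation": [0,0,-0.025],"spin": 0},
    {"translation": [0,0,0],"spin": 0},
    {"translation": [0,0,0],"spin": 0},
  ],
)

```text
time: 19.35
tool_pos: [0.5803, 0.216, 0.3027]
tcp_rot: [0.341, 3.12, 0.002]
wrist_force: [-0.1, -1.0, -0.7]
width: 0.699
```

```bash
python3 - <<'E'
from h import *
import cv2
rowto(.5828,.2139,167.6)
c=K('wrist'); a=bot.read_camera('wrist'); np.savez('w4.npz',**c)
b=bot.read_camera('side'); cv2.imwrite('pics/s4.png',b); cv2.imwrite('pics/t4.png',bot.read_camera('top'))
cv2.imwrite("pics/m4.png",np.hstack([cv2.resize(a,(400,300),interpolation=cv2.INTER_AREA),cv2.resize(b[230:380,175:375],(400,300),interpolation=cv2.INTER_CUBIC)]))
cv2.imwrite("pics/w4.png",cv2.resize(a,(800,600),interpolation=cv2.INTER_CUBIC))
E
```

```text
t 19.35 tcp [0.5803 0.216  0.3027] yaw 167.53 toolshift [-0.0029 -0.0015  0.    ] spin -0.01 F [-0.1 -1.  -0.7] w 0.699
```

View pics/w4.png

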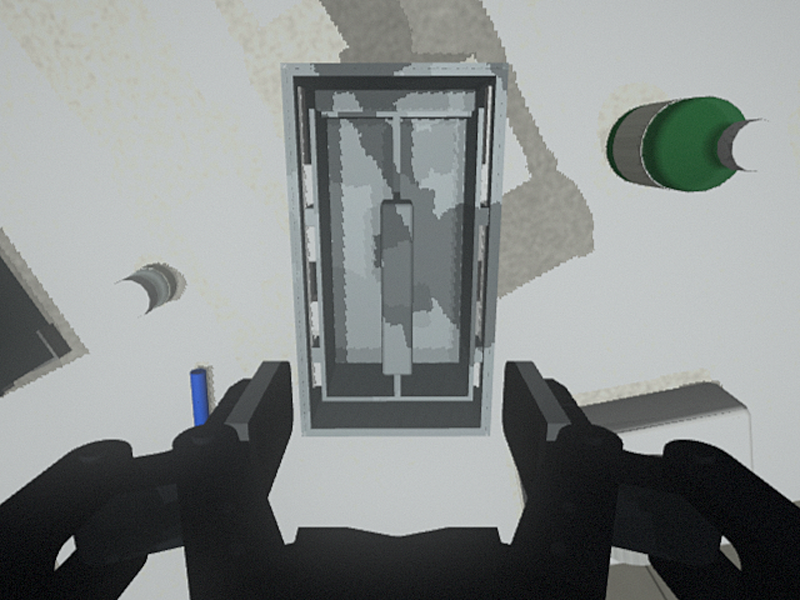

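Wrist view: carrier within the rim and parallel to it, bar at (397,285), feet showing at (309,210) and (487,212). One last enlarged check of the pockets.

```bash
python3 - <<'E'
import cv2,numpy as np
a=cv2.imread('pics/w4.png')[60:440,275:515]; s=cv2.imread('pics/s4.png')[240:385,178:345]
A=cv2.resize(a,(379,600),interpolation=cv2.INTER_CUBIC); S=cv2.resize(s,(420,365),interpolation=cv2.INTER_CUBIC)
o=np.zeros((600,799,3),np.uint8);o[:,:379]=A;o[:365,379:]=S
cv2.imwrite('pics/c5.png',o)
E
```

```text
(no output)
```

View pics/c5.png

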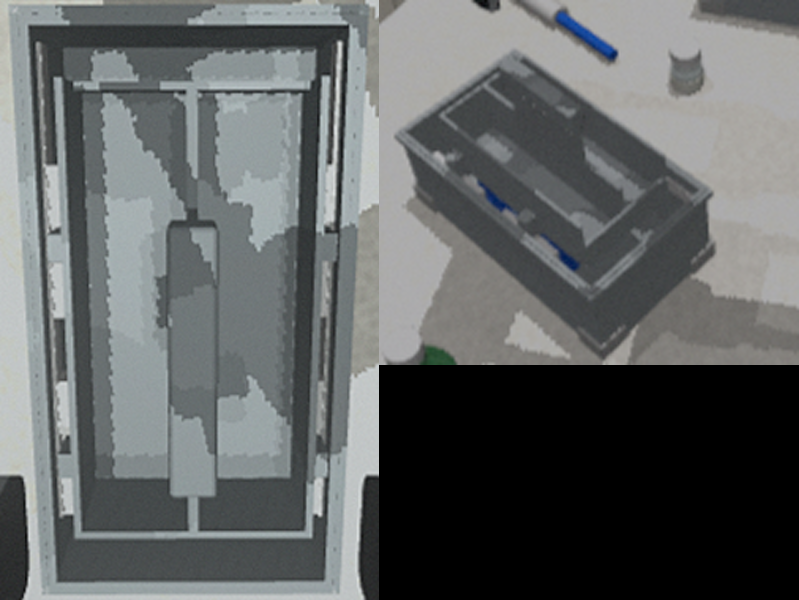

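```bash
python3 -c "
from workcell import bot
print(bot.finish_job())"
```

```text
the job is handed in; nothing more can be done
None
```

The carrier is out of the donor, turned half a turn, and sitting in the receiver with all four feet in their pockets, and the job is handed in. I released it, backed off to TCP z = 0.30 m and handed in at about 19.5 s of the 67 s.

- **Setting down and sliding:** I set it on the rails with about 5 N of contact force and slid it about 9 mm at light force until the feet dropped. I then lowered it to the pocket bottoms, took some of the load off and opened the gripper.
- **Last pictures:** each of the four feet shows mid-block on its rail, the carrier is parallel to the rim and looks level, and nothing nearby appears moved.
- **Depth:** at similar load the tool went from 0.1863 m on the rails to 0.1809 m in the pockets. That is 5.4 mm against the nominal 6 mm, close enough given how much the arm flexes under load.
- **Disagreements:** the first tote estimates from the top and side cameras differed by up to 6 mm sideways. A close wrist view settled this: the rim has a flange of about 3 mm. The feet dropped about 3 mm farther along than predicted, mostly from the arm lagging in the slide and uncertainty about where the bar was gripped.

The tool never registered more than about 7 N. I did not view the rack after stacking. It sits low in the receiver and no unexpected contact force appeared.

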